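# Pack the biscuit order and hang its tag on the rail

## Task

Pack every biscuit canister standing on the table (the red, blue, white and yellow tins and the green and orange round cans, as many as there are) upright into the open cardboard box, all standing on its bottom. Only when all are in, take the order tag out of its grey holder, hook it over the green end of the hanging rail, and slide it along the rail, without lifting it off, until its middle is at the yellow mark; leave it hanging there and leave the jam jar, white cup and sugar shaker where they are.

Things in the scene. Friction and masses are not known exactly. Their poses are not given: they have to be found in the camera images.
- red_tin: Square red biscuit tin with a brass-coloured lid; body 58 x 58 mm, 66 mm tall, with a square lid knob 20 x 20 mm, 32 mm tall, standing on the middle of its flat top (knob faces parallel to the body's). Rigid and bottom-heavy, lid does not come off, about 0.3 kg. Origin: centre of its underside; z up, x and y along its sides. May be absent.
- blue_tin: Square blue biscuit tin with a steel lid; body 58 x 58 mm, 58 mm tall, with a square lid knob 20 x 20 mm, 32 mm tall, standing on the middle of its flat top (knob faces parallel to the body's). Rigid and bottom-heavy, lid does not come off, about 0.3 kg. Origin: centre of its underside; z up, x and y along its sides. May be absent.
- green_can: Round green biscuit can with a brass-coloured lid; diameter 58 mm, body 68 mm tall, with a round lid knob 20 mm across, 32 mm tall, on the middle of its flat top. Rigid and bottom-heavy, lid does not come off, about 0.25 kg. Origin: centre of its underside; z up. May be absent.
- amber_can: Round orange biscuit can with a white lid; diameter 58 mm, body 62 mm tall, with a round lid knob 20 mm across, 32 mm tall, on the middle of its flat top. Rigid and bottom-heavy, lid does not come off, about 0.25 kg. Origin: centre of its underside; z up. May be absent.
- white_long: Long white biscuit tin with a black lid: body 122 mm (its x) by 58 mm (its y), 58 mm tall, with a bar knob 40 mm (x) by 20 mm (y), 32 mm tall, on the middle of its flat top. Rigid and bottom-heavy, lid does not come off, about 0.4 kg. Origin: centre of its underside; z up. May be absent.
- yellow_long: Long yellow biscuit tin with a steel lid: body 122 mm (its x) by 58 mm (its y), 64 mm tall, with a bar knob 40 mm (x) by 20 mm (y), 32 mm tall, on the middle of its flat top. Rigid and bottom-heavy, lid does not come off, about 0.4 kg. Origin: centre of its underside; z up. May be absent.
- box: Open cardboard-coloured delivery box, fixed to the table; outside 144 mm (its x) by 276 mm (its y) by 56 mm tall, inside 132 x 264 mm and 50 mm deep, walls and bottom 6 mm. Origin: centre of its underside. Two square or round canisters fit side by side across its x and four along its y; a long tin fits across x in one of these four rows, or along y. All six together just fill it.
- holder: Grey plastic holder, fixed to the table, 45 x 120 mm, 35 mm tall, with a slot 9 mm (its x) by 96 mm (its y), 30 mm deep, in which the tag's plate stands at the start. Origin: centre of its underside.
- tag: Order tag: rigid hanger, 0.16 kg, 198 mm tall, standing in the holder. White plate 6 mm thick (x), 90 wide (y), z 0 to 70, yellow stripe down its middle; above it a steel hook (see tag_hook), on top a red grip block 20 x 20 mm, z 154 to 198. Origin: centre of the plate's underside, 5 mm above the table at the start; z up.
- tag_hook (a point): On the tag, 144 mm above its origin: where the rail's axis lies when hooked. Hook: upside-down V, 40 mm wide (y), sides 40 degrees from vertical, lower edges at tag z 124 to 127 mm, x -22 and +22 inside; a strip (30 mm wide, at x -25) joins its -x edge to the plate's top (z 76). So a rail along y enters from +x between z 76 and 124, then seats as the tag is lowered. Axes as the tag's.
- tag_grip (a point): On the tag, 186 mm above its origin: a good point to grip the red block, in the middle of its 20 x 20 mm section (it reaches 12 mm higher). Axes as the tag's.
- rail_mid (a point): Middle of the hanging rail: a fixed steel bar 12 mm in diameter, 360 mm long, 200 mm above the table, along this frame's y axis; z up, x away from the robot. A post 14 mm in diameter stands under each end. The tag must be hooked on with its opening (+x of the tag) facing this +x, so from the robot's side.
- rail_load (a point): On the rail's axis, middle of its green section, 105 mm from the rail's middle towards its +y end; the green section is 90 mm long. Axes as rail_mid.
- mark: The yellow band painted round the rail, 24 mm long, no obstacle to the hook; origin on the rail's axis at the middle of the band.
- ramekin: Small white ceramic cup, 64 mm across, 40 mm tall, bystander; origin: centre of its underside.
- jam_jar: Closed amber jar with a white cap, 68 mm across, 100 mm tall, bystander; origin: centre of its underside.
- shaker: Steel sugar shaker, 60 mm across, 130 mm tall, bystander; origin: centre of its underside.
Things that resemble listed ones, but are neither listed nor needed, are in the scene too. What is shaped like the amber_can but purple is not meant. What is shaped like the white_long but turquoise is not meant.

How it is judged:
By the outcome, as a careful person would: the job done as asked, in the order asked, and still so for the second after the job is handed in, with the robot touching nothing.
Of red_tin, blue_tin, green_can, amber_can, white_long, yellow_long only 4 to 6 are there at a start; the rules pass over those that are not, and their reading is None.
At some moment in a run one of red_tin, blue_tin, green_can, amber_can, white_long, yellow_long may be knocked a few centimetres aside while the robot is not near it.
It also fails if it takes over 210 s, if anything falls off the work surface, if the arm or the gripper's body presses on something with over 40 N, if the wrist force passes 120 N, or if a joint passes its speed limit or range.

## Robot

A 6-joint arm with a two-finger parallel gripper is mounted at the origin on the work surface. World frame = base frame: x ahead of the robot, y to its left, z up, the work surface at z = 0. Lengths are in mm, angles in rad, forces in N, time in s.
With the tool pointing down it reaches from about 350 to 850 mm from the base axis. Payload 8.1 kg.
Tool frame: the origin (TCP) lies at the very end of the fingers, on their centre line; the grasp point (between the pads) lies robot.grip_point_offset behind it (robot.grip_point_offset is the distance from the TCP to the grasp point, in mm); z points along the fingers, y is the direction in which the jaws open and shut (so a half turn about z gives the same grasp; the last joint's range is limited). The gripper opens to 85 mm and grips with 20 to 120 N. Pads are 22 mm wide; open, the fingers measure 114 mm over their backs; the gripper's body (76 mm by 85 mm) begins 54 mm behind the grasp point. The pads swing forward as they close: fully open they stand 13 mm farther back than shut.
Start: joints at [1.231, 0.13, 1.488, -0, 1.523, -0.085], TCP at [151.209, 580.639, 231.292] pointing down, gripper open.
Joint ranges: [-2.96, 2.96], [-0.89, 2.26], [0.02, 2.5], [-1.34, 4.48], [0, 2.73], [-2.66, 2.66]. Speed limits (rad/s): [2.39, 2.39, 2.79, 3.14, 3.14, 3.14].

## Interface

Orientations are given as a rotation vector (axis times angle).
In Python, from workcell import robot gives the robot as it stands.
- The arm moves only by the shell command python3 -m crank 'ROWS' [OPENING] [FORCE]. ROWS is a JSON object of lists of equal length, an entry for each row: "linear": the shift along the world's x, y, z in mm, a list of three; "rot": the turn, a rotation vector about the world's x, y, z in degrees, a list of three. A call has 1 to 12 rows; each row shifts and turns the commanded pose from where the row before left it; what a row does not reach is not made up. A row lasts 1/8 s, in which the tool goes at most 62.5 mm and 10.7 degrees, less where a joint would pass 70% of its speed; a pose out of reach is approached as far as the arm can. A call with a gripper value outside its range is refused whole. OPENING is the closure, from 0 (fully open) to 1 (shut), set as the call begins (- or left out, the last holds). The fingers move at their own pace and stop on an object; FORCE is the grip in N (left out, the last holds). Time passes only in rows, so rows that do not move let the fingers close. It gives the time, the measured TCP pose, the force and the opening at its end, in the units of the state.
- robot.get_state(): the state, without advancing time (a new reading comes with each control period).
- robot.read_camera(name): name is "scene" or "top" or "wrist"; returns a dict with "color" (480x640x3 uint8, red, green, blue), "range_z" (480x640 float32, mm along the optical axis (not along the pixel's ray), 0 where there is no reading), "fovy" (degrees; the focal length in pixels is half the picture's height over the tangent of half this angle, whatever the lens; pixels are square), "cx", "cy" (the principal point, pixels), "R" (3x3) and "t" (3): a world point X has camera coordinates R X + t; the wrist camera has in their place "T_tool_cam" (4x4, takes a point from camera to tool coordinates, whose origin is the TCP and whose axes are the flange's). Camera axes: x right, y down, z forward; pixel columns grow to the right and rows downward; lengths in mm; the calibration is good to about 2 mm. A picture is of the moment at which its call begins: read the wrist's pose just before it.
- robot.hand_in(): hands the job in, once; it reports no verdict.
The state is a dict: "clock": time; "q": joint angles; "joint_velocities": joint speeds; "tau": joint torques, N m; "tcp_pos": TCP position; "tcp_rot": TCP orientation; "force": force on the tool from outside, world axes, zero at the start; "ft_torque": the same for the moment, N m; "width": finger opening in mm.
Only numpy, scipy, OpenCV 4.12 (cv2) and the standard library are available. Lean on these libraries where they do the work, as an engineer would, in place of code of your own. Each camera call takes 0.05 s, during which the arm holds its last target. There are 200 camera calls.

## Working session

There is one attempt and no reset: what is moved stays moved. The work goes in short steps, Python scripts to look and compute and a shell command to move; the robot and the scene stay as the last step left them, time stands still between calls to the robot, and variables do not carry over. Pictures are saved under pics/ and viewed, about 12 in all and at most 16, crops included, and the job is handed in when it is done.

```bash
ls; mkdir -p pics; python3 - <<'E'
from workcell import robot
import cv2
s=robot.get_state(); print(s, robot.grip_point_offset)
for n in ("scene","top"):
    d=robot.read_camera(n); cv2.imwrite(f"pics/{n}0.png",d["color"][:,:,::-1]); print(n,d["fovy"],d["cx"],d["cy"],d["R"],d["t"])
E
```

```text
pics
{'clock': 0.0, 'q': array([ 1.23060185e+00,  1.31196485e-01,  1.48931556e+00,  4.14511737e-06,
        1.52302953e+00, -8.54251691e-02]), 'joint_velocities': array([-8.52698924e-05, -1.81763834e-03, -4.16420624e-04, -9.53371668e-04,
        4.15803531e-04,  5.65167750e-04]), 'tau': array([-1.95931352e-03, -5.69425642e+01, -5.00522053e+01, -8.73108311e-04,
        1.60362467e-02,  8.60104734e-06]), 'tcp_pos': array([151.01080128, 580.08692709, 230.20343861]), 'tcp_rot': array([-3.99056584e-01, -3.11572427e+00,  2.99053345e-03]), 'force': array([-1.16595892, -0.34412653,  0.42563728]), 'ft_torque': array([ 0.01777988, -0.00902046,  0.00354576]), 'width': 85.37757464223634} 18.700000000000003
scene 50.55477619392673 321.1488750389128 235.362885945838 [[-7.11866153e-01  7.02315091e-01  3.06837613e-04]
 [ 5.90517692e-01  5.98784762e-01 -5.41059760e-01]
 [-3.80178164e-01 -3.84980937e-01 -8.40984091e-01]] [ 376.01835137 -165.25449207 1302.59444326]
top 48.464035470511114 318.0812585694427 240.6146709195391 [[ 2.44455412e-03 -9.99900937e-01 -1.38614674e-02]
 [-9.92492629e-01 -7.30985304e-04 -1.22302280e-01]
 [ 1.22280031e-01  1.40563787e-02 -9.92396096e-01]] [ -52.22025163  481.12671079 1520.92164722]
```

View pics/scene0.png

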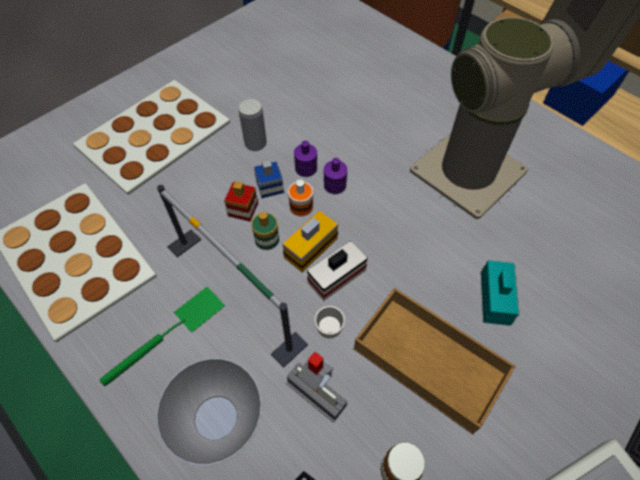

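View pics/top0.png

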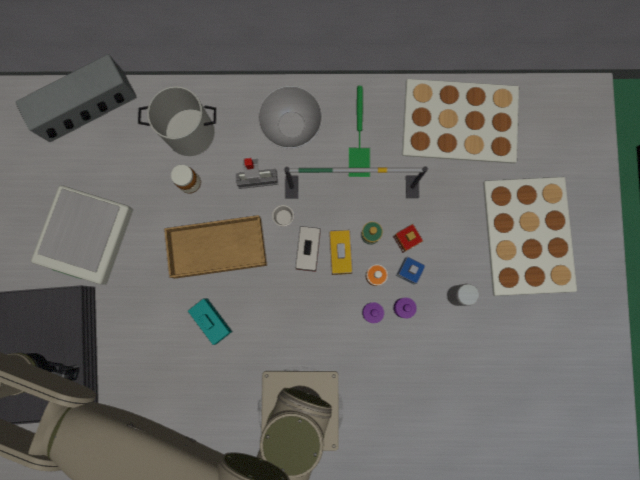

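Top view shows all six canisters: red (407,238), blue (411,270), green (373,232), orange (377,274), white (308,248), yellow (341,251). Lookalikes to avoid: two purple cans (374,313) and (405,308), and the turquoise tin (209,321). The box is at (215,246), the holder and tag at (256,178), and the rail runs from (288,170) to (424,170).

```bash
cat > h.py <<'E'
from workcell import robot
import numpy as np, cv2
from scipy.spatial.transform import Rotation as Ro
TOP=dict(red=66,blue=58,green=68,amber=62,white=58,yellow=64)
def cloud(name):
    s=robot.get_state() ; d=robot.read_camera(name)
    f=240/np.tan(np.radians(d["fovy"]/2)); z=d["range_z"].astype(float)
    v,u=np.mgrid[:480,:640]
    P=np.stack([(u-d["cx"])/f*z,(v-d["cy"])/f*z,z],-1)
    if name=="wrist":
        T=d["T_tool_cam"]; P=P@T[:3,:3].T+T[:3,3]
        P=P@Ro.from_rotvec(s["tcp_rot"]).as_matrix().T+s["tcp_pos"]
    else: P=(P-d["t"])@d["R"]
    P[z==0]=np.nan
    return d["color"],P
def masks(c):
    h=cv2.cvtColor(c,cv2.COLOR_RGB2HSV).astype(int); H,S,V=h[...,0],h[...,1],h[...,2]
    sat=(S>110)&(V>50)
    return dict(red=((H<6)|(H>172))&sat,blue=(H>100)&(H<122)&sat,green=(H>40)&(H<85)&(S>70)&(V>30),
      amber=(H>=6)&(H<17)&(S>150)&(V>150),yellow=(H>=19)&(H<32)&sat,white=(S<40)&(V>150))
def find(c,P,rng=((300,800),(-330,130))):
    out={}
    (a,b),(e,g)=rng
    x,y,z=P[...,0],P[...,1],P[...,2]
    reg=(x>a)&(x<b)&(y>e)&(y<g)
    hi=(reg&(z>45)&(z<112)).astype(np.uint8)
    n,L,st,_=cv2.connectedComponentsWithStats(hi,connectivity=4)
    M=masks(c)
    for k in TOP:
        t=TOP[k]; cnt=np.bincount(L[M[k]&(hi>0)&(np.abs(z-t)<7)],minlength=n); cnt[0]=0
        i=cnt.argmax()
        if cnt[i]<15: out[k]=None; continue
        m=L==i
        b_=P[m&(np.abs(z-t)<7)][:,:2].astype(np.float32); kn=P[m&(z>t+25)]
        r=cv2.minAreaRect(b_)
        out[k]=dict(c=np.round(r[0],1),size=np.round(r[1],1),ang=round(r[2],1),knob=np.round(np.median(kn,0),1) if len(kn) else None,n=len(b_))
    return out
E
python3 - <<'E'
from h import *
c,P=cloud("top")
for v,u in ((300,300),(350,450),(200,130)): print(P[v,u])
for k,v in find(c,P).items(): print(k,v)
# box: rim z ~56
x,y,z=P[...,0],P[...,1],P[...,2]
def rect(m,lab):
    p=P[m]; print(lab,cv2.minAreaRect(p[:,:2].astype(np.float32)),np.median(p,0),m.sum())
M=np.zeros((480,640),bool);M[205:285,155:275]=1
rect(M&(z>50)&(z<62),"boxrim"); rect(M&(z>0.0)&(z<12)&(cv2.cvtColor(c,cv2.COLOR_RGB2HSV)[...,1]>90),"boxfloor")
M[:]=0;M[145:200,225:285]=1
rect(M&(z>28)&(z<40),"holder"); rect(M&(z>190)&(z<215),"grip"); rect(M&(z>66)&(z<84),"plate")
M[:]=0;M[150:190,295:415]=1
rect(M&(z>190)&(z<215),"rail")
hs=cv2.cvtColor(c,cv2.COLOR_RGB2HSV).astype(int)
rm=M&(z>190)&(z<215)
rect(rm&(hs[...,0]>18)&(hs[...,0]<35)&(hs[...,1]>110),"mark"); rect(rm&(hs[...,0]>45)&(hs[...,0]<85)&(hs[...,1]>70),"railgreen")
c,P=cloud("scene"); print("scene")
for k,v in find(c,P).items(): print(k,v)
z=P[...,2];hs=cv2.cvtColor(c,cv2.COLOR_RGB2HSV).astype(int)
M=np.zeros((480,640),bool);M[180:320,150:300]=1;rm=M&(z>185)&(z<215)
rect(rm,"rail");rect(rm&(hs[...,0]>12)&(hs[...,0]<35)&(hs[...,1]>110),"mark"); rect(rm&(hs[...,0]>45)&(hs[...,0]<85)&(hs[...,1]>70),"railgreen")
M[:]=0;M[345:420,280:355]=1
rect(M&(z>28)&(z<40),"holder"); rect(M&(z>195)&(z<215),"grip"); rect(M&(z>66)&(z<84),"plate")
M[:]=0;M[285:430,350:520]=1;rect(M&(z>50)&(z<62),"boxrim")
E
```

```text
[309.88858187   1.57266463  -3.71351528]
[ 168.21863795 -430.31114435    6.06227234]
[607.66017753 515.07919427  -1.47501264]
red {'c': array([ 487.5, -309.8]), 'size': array([58.4, 58.4]), 'ang': 29.7, 'knob': array([ 488.2, -310. ,   98.8]), 'n': 294}
blue {'c': array([ 395.9, -315.7]), 'size': array([55.8, 58.2]), 'ang': 63.6, 'knob': array([ 395. , -317.7,   89.8]), 'n': 250}
green {'c': array([ 503.9, -205.1]), 'size': array([56.6, 57.1]), 'ang': 88.2, 'knob': array([ 502.5, -205. ,  100. ]), 'n': 273}
amber {'c': array([ 381.2, -217.9]), 'size': array([56.8, 54. ]), 'ang': 89.9, 'knob': array([ 380.5, -217.9,   94.5]), 'n': 284}
white {'c': array([457.5, -22.7]), 'size': array([ 58.6, 122.9]), 'ang': 83.8, 'knob': array([455.7, -24.2,  91.1]), 'n': 737}
yellow {'c': array([ 446.7, -116.4]), 'size': array([122.6,  58.6]), 'ang': 3.4, 'knob': array([ 446.7, -116. ,   96.6]), 'n': 750}
boxrim ((463.0854797363281, 245.26512145996094), (145.54400634765625, 277.49688720703125), 8.048519134521484) [461.68172176 250.13863413  56.28721512] 613
boxfloor ((461.0441589355469, 248.085693359
[... 2189 characters left out ...]
9902344, 10.175488471984863), 89.4539566040039) [649.9758522  -46.31058583 206.52987339] 257
holder ((671.80517578125, 110.83924865722656), (166.25039672851562, 51.19540023803711), 88.72892761230469) [679.16503948 144.41892223  35.47862323] 820
grip ((671.3197021484375, 132.6719970703125), (20.078872680664062, 20.34473419189453), 6.415989875793457) [672.40999128 133.46157376 203.41038631] 165
plate ((660.9019165039062, 131.03077697753906), (28.607791900634766, 89.84520721435547), 6.434433937072754) [668.07813166 146.15618203  76.87278938] 160
boxrim ((387.46759033203125, 235.61578369140625), (301.5341796875, 276.52520751953125), 8.06966781616211) [403.25055271 276.10994111  56.597895  ] 2335
```

```bash
python3 -m crank '{"linear":[[25,-50,0],[26,-50,0],[26,-50,0],[25,-50,0],[26,-50,0],[25,-50,0],[26,-50,0],[25,-50,0],[26,-50,0],[26,-50,0],[25,-50,0],[26,-52,-30]],"rot":[[0,0,1],[0,0,1],[0,0,1],[0,0,1],[0,0,1],[0,0,1],[0,0,1],[0,0,1.4],[0,0,0],[0,0,0],[0,0,0],[0,0,0]]}' 0.4 60
python3 -m crank '{"linear":[[0,0,0],[0,0,0]],"rot":[[0,0,0],[0,0,0]]}'
cat >> h.py <<'E'
def tool():
    s=robot.get_state(); R=Ro.from_rotvec(s["tcp_rot"]).as_matrix()
    return s["tcp_pos"].round(1), round(np.degrees(np.arctan2(R[1,1],R[0,1]))%180,1), R[:,2].round(3), round(s["width"],1), round(s["clock"],2), s["force"].round(1)
E
python3 - <<'E'
from h import *
print(tool())
c,P=cloud("wrist"); cv2.imwrite("pics/w0.png",c[:,:,::-1])
z=P[...,2]
for k,v in find(c,P).items(): print(k,v)
c,P=cloud("top")
for k,v in find(c,P).items(): print(k,v and v['c'])
E
```

```text
clock: 1.7
tcp_pos: [459.4, -21.2, 204.9]
tcp_rot: [0.17, 3.131, -0.001]
force: [0.9, 1.9, -0.7]
width: 51.1
clock: 1.95
tcp_pos: [456.7, -18.9, 202.5]
tcp_rot: [-0.171, -3.136, -0.001]
force: [0.6, -0.4, 0.0]
width: 51.0
(array([456.7, -18.9, 202.5]), np.float64(83.7), array([-0.001,  0.001, -1.   ]), 51.0, 1.95, array([ 0.6, -0.4,  0. ]))
red {'c': array([ 494.2, -292. ]), 'size': array([42.2, 78.6]), 'ang': 72.0, 'knob': None, 'n': 2388}
blue None
green {'c': array([ 503.4, -204. ]), 'size': array([58.2, 57. ]), 'ang': 32.2, 'knob': array([ 502.7, -202.9,   99.8]), 'n': 2778}
amber {'c': array([ 382. , -216.6]), 'size': array([58.3, 56.9]), 'ang': 1.3, 'knob': array([ 382. , -215.3,   93.8]), 'n': 3722}
white {'c': array([457.7, -22.1]), 'size': array([ 58.7, 122. ]), 'ang': 83.8, 'knob': array([456.3, -22.1,  89.9]), 'n': 8200}
yellow {'c': array([ 447.8, -115.5]), 'size': array([122.6,  58.6]), 'ang': 3.2, 'knob': array([ 446.5, -114.3,   95.9]), 'n': 8157}
red [ 487.8 -310.3]
blue [ 395.8 -315.7]
green [ 503.2 -205.7]
amber [ 381.1 -218.3]
white [429.2 -16.2]
yellow [ 446.8 -116.4]
```

View pics/w0.png

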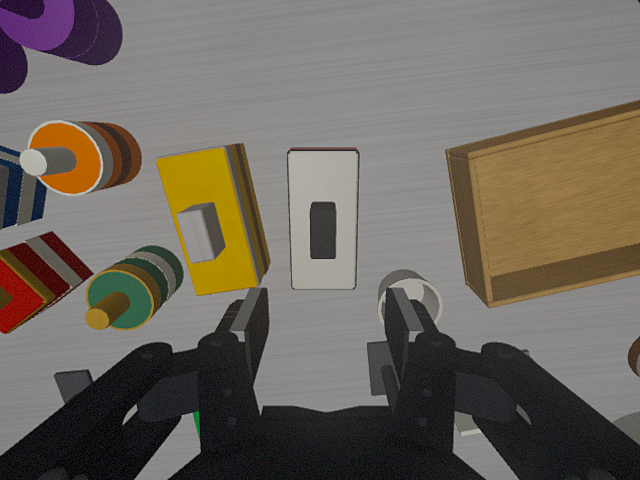

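Wrist view confirms the white tin with black knob at (323,230); yellow tin is to its left, the ramekin at (410,295) is clear. Grasp and carry it over the box.

```bash
python3 -m crank '{"linear":[[1,-3,-40],[0,0,-50],[0,0,-40],[0,0,-9],[0,0,0],[0,0,0],[0,0,0],[0,0,0],[0,0,0],[0,0,0]],"rot":[[0,0,0],[0,0,0],[0,0,0],[0,0,0],[0,0,0],[0,0,0],[0,0,0],[0,0,0],[0,0,0],[0,0,0]]}' 0.4 60
python3 -m crank '{"linear":[[0,0,0],[0,0,0],[0,0,0],[0,0,0],[0,0,20],[0,0,50],[0,0,45],[5,42,0],[5,42,0],[5,42,0],[5,43,0],[0,0,0]],"rot":[[0,0,0],[0,0,0],[0,0,0],[0,0,0],[0,0,0],[0,0,0],[0,0,0],[0,0,4],[0,0,4],[0,0,4],[0,0,2.3],[0,0,0]]}' 1 60
python3 - <<'E'
from h import *
print(tool())
c,P=cloud("wrist"); cv2.imwrite("pics/w1.png",c[:,:,::-1])
z=P[...,2]; m=(abs(z-56)<4)&(P[...,1]>80)&(P[...,0]<700); p=P[m][:,:2].astype(np.float32); print(cv2.minAreaRect(p),p.min(0),p.max(0))
E
```

```text
clock: 3.3
tcp_pos: [458.0, -22.1, 63.6]
tcp_rot: [-0.17, -3.137, -0.0]
force: [-0.5, 0.6, 1.0]
width: 51.1
clock: 4.8
tcp_pos: [477.3, 149.4, 177.7]
tcp_rot: [0.228, -3.132, -0.001]
force: [0.4, -0.7, -3.9]
width: 19.2
(array([477.3, 149.4, 177.7]), np.float64(98.3), array([-0.002,  0.   , -1.   ]), 19.2, 4.8, array([ 0.4, -0.7, -3.9]))
((475.8043212890625, 293.27911376953125), (341.322021484375, 236.33062744140625), 38.81798553466797) [298.92618  99.55785] [682.8451  392.07944]
```

View pics/w1.png

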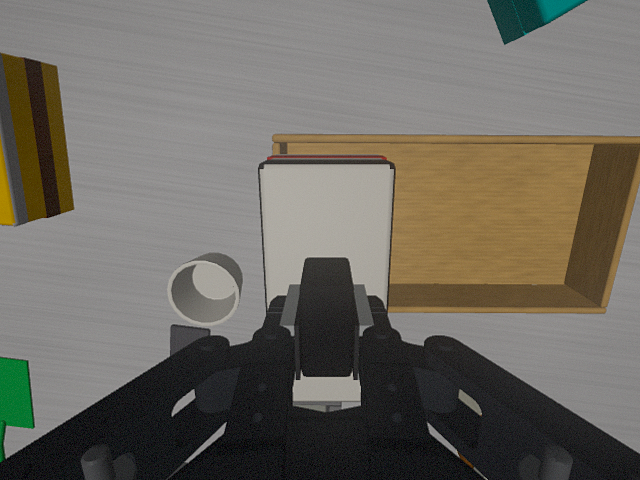

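White tin is held upright (width 19 mm) over the near end of the box; rim visible from (275,137) to (640,140).

```bash
python3 - <<'E'
from h import *
print(tool())
c,P=cloud("wrist"); h=cv2.cvtColor(c,cv2.COLOR_RGB2HSV)
z=P[...,2]; m=(abs(z-56)<3)&(P[...,1]>80)&(P[...,0]<560)&(h[...,1]>60)
Rb=np.array([[np.cos(.1405),-np.sin(.1405)],[np.sin(.1405),np.cos(.1405)]])
L=(P[m][:,:2]-[463.5,246])@Rb
a=L[(L[:,0]<-50)&(abs(L[:,1])<110)]; print("near wall x'",np.percentile(a[:,0],[2,50,98]), np.polyfit(a[:,1],a[:,0],1))
a=L[(L[:,0]>50)&(abs(L[:,1])<110)]; print("far wall x'",np.percentile(a[:,0],[2,50,98]) if len(a) else 0)
for s in (-1,1):
    a=L[(L[:,1]*s>110)&(abs(L[:,0])<60)]; print("end",s,len(a),np.percentile(a[:,1],[2,50,98]) if len(a) else 0)
E
```

```text
(array([477.3, 147.9, 177.6]), np.float64(98.2), array([-0.002, -0.001, -1.   ]), 19.0, 4.85, array([ 0.5, -0.4, -4. ]))
near wall x' [-155.31583376  -69.31613055  -65.71872477] [ -0.20408513 -84.58799878]
far wall x' [65.9726083  68.21394319 71.66222969]
end -1 23 [-137.69500677 -135.33771157 -132.60358647]
end 1 1203 [130.60464927 132.80205697 136.62279096]
```

```bash
python3 -m crank '{"linear":[[0,-1,-40],[0,0,-40],[0,0,-15],[0,0,-7],[0,0,-4],[0,0,0],[0,0,0]],"rot":[[0,0,0],[0,0,0],[0,0,0],[0,0,0],[0,0,0],[0,0,0],[0,0,0]]}' 1 60
python3 -m crank '{"linear":[[0,0,0],[0,0,0],[0,0,0],[0,0,0],[0,0,0],[0,0,40],[0,0,50],[-3,-50,40],[-7,-53,0],[-7,-53,0],[-7,-53,0],[-6,-52,0]],"rot":[[0,0,0],[0,0,0],[0,0,0],[0,0,0],[0,0,0],[0,0,0],[0,0,0],[0,0,-4.5],[0,0,0],[0,0,0],[0,0,0],[0,0,0]]}' 0.6 60
python3 -m crank '{"linear":[[0,0,0],[0,0,0]],"rot":[[0,0,0],[0,0,0]]}' 0.4
python3 - <<'E'
from h import *
print(tool())
c,P=cloud("wrist")
for k,v in find(c,P).items(): print(k,v)
c,P=cloud("top")
Rb=np.array([[np.cos(.1405),-np.sin(.1405)],[np.sin(.1405),np.cos(.1405)]])
w=find(c,P,((350,600),(90,400)))["white"]; print(w, (w['c']-[463.5,246])@Rb if w else 0)
E
```

```text
clock: 5.78
tcp_pos: [478.9, 146.1, 73.7]
tcp_rot: [-0.222, 3.132, 0.0]
force: [0.0, 1.0, -3.5]
width: 18.9
clock: 7.28
tcp_pos: [447.7, -115.4, 201.8]
tcp_rot: [-0.099, 3.139, -0.0]
force: [0.5, -0.3, 0.8]
width: 34.1
clock: 7.52
tcp_pos: [448.1, -113.6, 201.5]
tcp_rot: [0.097, -3.14, -0.001]
force: [0.1, -0.8, -0.5]
width: 51.0
(array([ 448.1, -113.6,  201.5]), np.float64(93.5), array([-0.   ,  0.001, -1.   ]), 51.0, 7.53, array([ 0.1, -0.8, -0.5]))
red {'c': array([ 488.5, -309.9]), 'size': array([58.5, 59.6]), 'ang': 29.8, 'knob': array([ 487.2, -307.6,   97.8]), 'n': 3448}
blue {'c': array([ 396.3, -316.2]), 'size': array([58.1, 58.7]), 'ang': 63.5, 'knob': array([ 395.8, -314.7,   89.7]), 'n': 3959}
green {'c': array([ 502.7, -206.3]), 'size': array([55. , 58.8]), 'ang': 40.0, 'knob': array([ 502.4, -204.3,   99.8]), 'n': 2635}
amber {'c': array([ 382. , -218.1]), 'size': array([57.7, 58.4]), 'ang': 3.9, 'knob': array([ 381.9, -216.6,   93.8]), 'n': 3892}
white {'c': array([480.5, 114.3]), 'size': array([145.8,  31.7]), 'ang': 0.2, 'knob': None, 'n': 5109}
yellow {'c': array([ 447.7, -116. ]), 'size': array([122. ,  58.8]), 'ang': 3.4, 'knob': array([ 446.2, -116. ,   95.9]), 'n': 8586}
{'c': array([463.2, 245.1]), 'size': array([144.9, 277.5]), 'ang': 8.0, 'knob': array([476.9, 145. ,  96.6]), 'n': 987} [-0.42307821 -0.84912003]
```

```bash
python3 -m crank '{"linear":[[0,-2.4,-40],[0,0,-50],[0,0,-35],[0,0,-7.5],[0,0,0],[0,0,0]],"rot":[[0,0,0],[0,0,0],[0,0,0],[0,0,0],[0,0,0],[0,0,0]]}' 0.4 60
python3 -m crank '{"linear":[[0,0,0],[0,0,0],[0,0,0],[0,0,0],[0,0,20],[0,0,50],[0,0,45],[4,52,0],[4,56,0],[4,56,0],[4,56,0],[4,56,0]],"rot":[[0,0,0],[0,0,0],[0,0,0],[0,0,0],[0,0,0],[0,0,0],[0,0,0],[0,0,4.6],[0,0,0],[0,0,0],[0,0,0],[0,0,0]]}' 1 60
python3 -m crank '{"linear":[[0.5,53,0],[0,0,0],[0,0,0]],"rot":[[0,0,0],[0,0,0],[0,0,0]]}'
python3 - <<'E'
from h import *
print(tool())
E
```

```text
clock: 8.38
tcp_pos: [449.7, -116.4, 71.2]
tcp_rot: [-0.1, 3.137, -0.002]
force: [0.0, -0.2, -0.4]
width: 51.3
clock: 9.88
tcp_pos: [467.6, 161.4, 183.6]
tcp_rot: [0.224, -3.133, 0.001]
force: [1.7, -0.2, -3.3]
width: 19.1
clock: 10.25
tcp_pos: [468.1, 212.5, 183.4]
tcp_rot: [0.226, -3.132, 0.002]
force: [0.5, 0.0, -5.5]
width: 18.8
(array([468.1, 212.5, 183.4]), np.float64(98.3), array([-0.001, -0.001, -1.   ]), 18.8, 10.25, array([ 0.5,  0. , -5.5]))
```

```bash
python3 -m crank '{"linear":[[0,0.3,-45],[0,0,-40],[0,0,-13],[0,0,-7],[0,0,-3],[0,0,0],[0,0,0],[0,0,0]],"rot":[[0,0,0],[0,0,0],[0,0,0],[0,0,0],[0,0,0],[0,0,0],[0,0,0],[0,0,0]]}' 1 60
python3 -m crank '{"linear":[[0,0,0],[0,0,0],[0,0,0],[0,0,0],[0,0,40],[0,0,50],[3,-45,40],[5,-53,0],[5,-53,0],[5,-53,0],[5,-53,0],[5,-53,0]],"rot":[[0,0,0],[0,0,0],[0,0,0],[0,0,0],[0,0,0],[0,0,0],[0,0,0],[0,0,0],[0,0,0],[0,0,0],[0,0,0],[0,0,0]]}' 0.6 60
python3 -m crank '{"linear":[[4,-53,0],[3,-54,0],[0,0,0],[0,0,0]],"rot":[[0,0,0],[0,0,0],[0,0,0],[0,0,0]]}' 0.4
python3 - <<'E'
from h import *
print(tool())
c,P=cloud("wrist")
for k,v in find(c,P).items(): print(k,v)
c,P=cloud("top")
w=find(c,P,((350,600),(90,400))); print(w["yellow"],w["white"])
E
```

```text
clock: 11.25
tcp_pos: [469.0, 213.3, 76.8]
tcp_rot: [-0.225, 3.133, 0.0]
force: [0.1, 0.3, -3.8]
width: 19.0
clock: 12.75
tcp_pos: [496.6, -98.7, 206.4]
tcp_rot: [-0.225, 3.133, -0.0]
force: [0.4, 1.4, 0.0]
width: 34.4
clock: 13.25
tcp_pos: [503.4, -203.7, 205.9]
tcp_rot: [0.223, -3.133, -0.001]
force: [-0.3, 0.9, -0.4]
width: 51.0
(array([ 503.4, -203.7,  205.9]), np.float64(98.2), array([-0.   ,  0.001, -1.   ]), 51.0, 13.25, array([-0.3,  0.9, -0.4]))
red {'c': array([ 488.6, -310.2]), 'size': array([58.5, 58.9]), 'ang': 30.2, 'knob': array([ 487.8, -309.1,   97.9]), 'n': 3644}
blue {'c': array([ 396.7, -316.8]), 'size': array([57.9, 58.7]), 'ang': 63.1, 'knob': array([ 396.6, -316.1,   89.8]), 'n': 4165}
green {'c': array([ 503.9, -205.8]), 'size': array([58.2, 57.3]), 'ang': 9.0, 'knob': array([ 503. , -205.8,   99.9]), 'n': 3182}
amber {'c': array([ 382. , -218.5]), 'size': array([58.4, 58.1]), 'ang': 42.4, 'knob': array([ 382.5, -218.4,   93.9]), 'n': 4498}
white {'c': array([ 382.1, -218.5]), 'size': array([58.4, 58.1]), 'ang': 42.4, 'knob': array([ 382.8, -218.4,   93.9]), 'n': 4499}
yellow {'c': array([ 503.9, -205.8]), 'size': array([58.2, 57.3]), 'ang': 9.0, 'knob': array([ 502.5, -205.8,   99.8]), 'n': 3187}
{'c': array([462.7, 244.3]), 'size': array([144. , 274.5]), 'ang': 8.2, 'knob': array([471.2, 201.3,  99.4]), 'n': 1403} {'c': array([463.2, 245.5]), 'size': array([145.2, 277.3]), 'ang': 8.0, 'knob': array([470.9, 200.6,  99.1]), 'n': 1077}
```

```bash
python3 -m crank '{"linear":[[0,-2,-40],[0,0,-50],[0,0,-35],[0,0,-8],[0,0,0],[0,0,0]],"rot":[[0,0,0],[0,0,0],[0,0,0],[0,0,0],[0,0,0],[0,0,0]]}' 0.4 60
python3 -m crank '{"linear":[[0,0,0],[0,0,0],[0,0,0],[0,0,0],[0,0,20],[0,0,50],[0,0,48],[-2,54,0],[-2,56,0],[-2,56,0],[-2,56,0],[-2,56,0]],"rot":[[0,0,0],[0,0,0],[0,0,0],[0,0,0],[0,0,0],[0,0,0],[0,0,0],[0,0,0],[0,0,0],[0,0,0],[0,0,0],[0,0,0]]}' 1 60
python3 -m crank '{"linear":[[-2,55,0],[-2,55,0],[-2,55,0],[-3,55,0],[-3,56,0],[0,0,0],[0,0,0]],"rot":[[0,0,0],[0,0,0],[0,0,0],[0,0,0],[0,0,0],[0,0,0],[0,0,0]]}'
python3 - <<'E'
from h import *
print(tool())
c,P=cloud("top")
for k,v in find(c,P).items(): print(k,v and (v['c'],v['knob'],v['ang']))
M=masks(c)
for k in ("white","yellow"):
    z=P[...,2]; m=(P[...,1]>100)&(P[...,1]<240)&(P[...,0]>380)&(P[...,0]<550)&(abs(z-6-TOP[k])<3)&M[k]; print(k,cv2.minAreaRect(P[m][:,:2].astype(np.float32)),m.sum())
E
```

```text
clock: 14.1
tcp_pos: [505.2, -206.3, 75.4]
tcp_rot: [-0.225, 3.13, -0.003]
force: [-0.4, 0.9, 0.3]
width: 51.3
clock: 15.6
tcp_pos: [493.1, 73.7, 191.0]
tcp_rot: [0.224, -3.134, 0.0]
force: [-0.3, 0.1, -3.3]
width: 18.1
clock: 16.48
tcp_pos: [481.2, 347.8, 190.4]
tcp_rot: [0.226, -3.132, 0.002]
force: [0.8, -0.1, -2.9]
width: 18.1
(array([481.2, 347.8, 190.4]), np.float64(98.2), array([-0.001, -0.001, -1.   ]), 18.1, 16.48, array([ 0.8, -0.1, -2.9]))
red (array([ 487.5, -309.9]), array([ 488. , -309.6,   97.9]), 29.5)
blue (array([ 396. , -316.5]), array([ 394.8, -317.5,   90. ]), 62.9)
green None
amber (array([ 381.2, -218.3]), array([ 380.4, -218. ,   94.9]), 0.6)
white (array([480.2, 116.2]), None, 0.4)
yellow None
white ((476.1378173828125, 146.2508544921875), (111.96556091308594, 49.68115234375), 8.293338775634766) 283
yellow ((466.3306884765625, 211.22972106933594), (122.47846221923828, 57.9207649230957), 7.241528511047363) 413
```

```bash
python3 -m crank '{"linear":[[0,0.5,-45],[0,0,-40],[0,0,-13],[0,0,-8],[0,0,-4],[0,0,0],[0,0,0],[0,0,0]],"rot":[[0,0,0],[0,0,0],[0,0,0],[0,0,0],[0,0,0],[0,0,0],[0,0,0],[0,0,0]]}' 1 60
python3 -m crank '{"linear":[[0,0,0],[0,0,0],[0,0,0],[0,0,0],[0,0,40],[0,0,50],[-9,-50,35],[-9,-52,0],[-9,-52,0],[-9,-52,0],[-9,-52,0],[-9,-52,0]],"rot":[[0,0,0],[0,0,0],[0,0,0],[0,0,0],[0,0,0],[0,0,0],[0,0,0],[0,0,0],[0,0,0],[0,0,0],[0,0,0],[0,0,0]]}' 0.6 60
python3 -m crank '{"linear":[[-9,-52,0],[-9,-52,0],[-9,-52,0],[-9,-50,0],[-9,-51,0],[0,0,0],[0,0,0]],"rot":[[0,0,0],[0,0,0],[0,0,0],[0,0,0],[0,0,0],[0,0,0],[0,0,0]]}' 0.4
python3 - <<'E'
from h import *
print(tool())
c,P=cloud("wrist")
for k,v in find(c,P).items(): print(k,v)
c,P=cloud("top"); z=P[...,2]; m=(P[...,1]>310)&(P[...,1]<380)&(P[...,0]>440)&(P[...,0]<520)&(abs(z-74)<3); print("green in box",cv2.minAreaRect(P[m][:,:2].astype(np.float32)),m.sum())
E
```

```text
clock: 17.52
tcp_pos: [482.0, 348.9, 81.9]
tcp_rot: [-0.225, 3.133, 0.001]
force: [-0.0, -0.5, -2.9]
width: 18.1
clock: 19.02
tcp_pos: [427.2, 37.1, 206.4]
tcp_rot: [-0.225, 3.133, -0.0]
force: [0.9, -1.2, 0.4]
width: 34.3
clock: 19.9
tcp_pos: [382.5, -218.2, 206.0]
tcp_rot: [0.223, -3.134, -0.001]
force: [0.8, 0.2, -0.5]
width: 51.1
(array([ 382.5, -218.2,  206. ]), np.float64(98.1), array([-0.   ,  0.001, -1.   ]), 51.1, 19.9, array([ 0.8,  0.2, -0.5]))
red {'c': array([ 474.3, -313.4]), 'size': array([31.8, 50.5]), 'ang': 28.4, 'knob': array([ 483. , -312.9,   97.7]), 'n': 1303}
blue {'c': array([ 396.1, -316.7]), 'size': array([57.4, 58.5]), 'ang': 63.1, 'knob': array([ 394.8, -316.3,   89.9]), 'n': 2781}
green None
amber {'c': array([ 381.8, -218.4]), 'size': array([58.1, 58.1]), 'ang': 75.8, 'knob': array([ 380.7, -218.4,   93.9]), 'n': 3071}
white {'c': array([ 381.7, -218.4]), 'size': array([58.1, 58.2]), 'ang': 75.8, 'knob': array([ 380.3, -218.5,   93.8]), 'n': 3087}
yellow {'c': array([ 474. , -313.5]), 'size': array([32.1, 50.1]), 'ang': 27.1, 'knob': array([ 482.5, -312.7,   97.5]), 'n': 1303}
green in box ((481.512939453125, 348.9437255859375), (57.97553634643555, 55.670223236083984), 42.87982940673828) 168
```

```bash
python3 -m crank '{"linear":[[-0.5,0,-40],[0,0,-50],[0,0,-40],[0,0,-9],[0,0,0],[0,0,0]],"rot":[[0,0,0],[0,0,0],[0,0,0],[0,0,0],[0,0,0],[0,0,0]]}' 0.4 60
python3 -m crank '{"linear":[[0,0,0],[0,0,0],[0,0,0],[0,0,0],[0,0,20],[0,0,50],[0,0,52],[4,54,0],[4,56,0],[4,56,0],[4,56,0],[4,56,0]],"rot":[[0,0,0],[0,0,0],[0,0,0],[0,0,0],[0,0,0],[0,0,0],[0,0,0],[0,0,0],[0,0,0],[0,0,0],[0,0,0],[0,0,0]]}' 1 60
python3 -m crank '{"linear":[[4,56,0],[3,56,0],[3,56,0],[3,56,0],[3,57,0],[0,0,0],[0,0,0]],"rot":[[0,0,0],[0,0,0],[0,0,0],[0,0,0],[0,0,0],[0,0,0],[0,0,0]]}'
python3 - <<'E'
from h import *
print(tool())
c,P=cloud("top")
for k,v in find(c,P).items(): print(k,v and (v['c'],v['knob'],v['ang']))
E
```

```text
clock: 20.75
tcp_pos: [383.6, -219.1, 69.3]
tcp_rot: [-0.225, 3.131, -0.003]
force: [-0.1, -0.8, 0.9]
width: 51.4
clock: 22.25
tcp_pos: [401.9, 61.3, 189.3]
tcp_rot: [-0.224, 3.133, -0.0]
force: [1.2, 0.1, -2.0]
width: 18.1
clock: 23.12
tcp_pos: [417.7, 340.3, 188.6]
tcp_rot: [0.226, -3.132, 0.002]
force: [-0.3, 0.3, -2.8]
width: 18.1
(array([417.7, 340.3, 188.6]), np.float64(98.2), array([-0.001, -0.001, -1.   ]), 18.1, 23.12, array([-0.3,  0.3, -2.8]))
red (array([ 487.6, -310. ]), array([ 488.2, -310.4,   99.2]), 29.9)
blue (array([ 395.8, -316.6]), array([ 394.9, -317.4,   91.3]), 63.4)
green None
amber None
white (array([479.9, 122.7]), None, 7.7)
yellow None
```

```bash
python3 -m crank '{"linear":[[0,0.5,-45],[0,0,-45],[0,0,-13],[0,0,-8],[0,0,-3.5],[0,0,0],[0,0,0],[0,0,0]],"rot":[[0,0,0],[0,0,0],[0,0,0],[0,0,0],[0,0,0],[0,0,0],[0,0,0],[0,0,0]]}' 1 60
python3 -m crank '{"linear":[[0,0,0],[0,0,0],[0,0,0],[0,0,0],[0,0,40],[0,0,50],[-1,-50,35],[-2,-55,0],[-2,-55,0],[-2,-55,0],[-2,-55,0],[-2,-55,0]],"rot":[[0,0,0],[0,0,0],[0,0,0],[0,0,0],[0,0,0],[0,0,0],[0,0,0],[0,0,-5],[0,0,-5],[0,0,-5],[0,0,-5],[0,0,-5]]}' 0.6 60
python3 -m crank '{"linear":[[-2,-55,0],[-2,-55,0],[-2,-55,0],[-2,-55,0],[-2,-56,0],[-2,-56,0],[0,0,0],[0,0,0]],"rot":[[0,0,-5],[0,0,-5],[0,0,0],[0,0,0],[0,0,0],[0,0,0],[0,0,0],[0,0,0]]}' 0.4
python3 - <<'E'
from h import *
print(tool())
c,P=cloud("wrist")
for k,v in find(c,P,((300,800),(-420,130))).items(): print(k,v)
c,P=cloud("top"); z=P[...,2]; m=(P[...,1]>310)&(P[...,1]<380)&(P[...,0]>380)&(P[...,0]<447)&(abs(z-68)<3); print("amber in box",cv2.minAreaRect(P[m][:,:2].astype(np.float32)),m.sum())
E
```

```text
clock: 24.18
tcp_pos: [418.5, 341.4, 75.3]
tcp_rot: [-0.225, 3.133, 0.001]
force: [0.2, 0.1, -2.1]
width: 18.2
clock: 25.68
tcp_pos: [406.9, 14.5, 199.9]
tcp_rot: [0.463, 3.106, 0.0]
force: [1.3, -0.4, 0.7]
width: 34.2
clock: 26.68
tcp_pos: [394.9, -315.6, 199.3]
tcp_rot: [-0.729, -3.055, -0.001]
force: [-0.7, 0.4, 1.3]
width: 51.3
(array([ 394.9, -315.6,  199.3]), np.float64(63.2), array([-0.   ,  0.001, -1.   ]), 51.3, 26.68, array([-0.7,  0.4,  1.3]))
red {'c': array([ 487.8, -310.5]), 'size': array([58.2, 58.6]), 'ang': 30.5, 'knob': array([ 484.2, -314.3,   97.8]), 'n': 2037}
blue {'c': array([ 379.6, -362.7]), 'size': array([58.6, 58.9]), 'ang': 62.9, 'knob': array([ 378.9, -361.7,   89.9]), 'n': 3745}
green None
amber None
white None
yellow {'c': array([ 488. , -310.3]), 'size': array([58.3, 58.6]), 'ang': 29.9, 'knob': array([ 483.8, -314.3,   97.7]), 'n': 2094}
amber in box ((416.6157531738281, 340.6131896972656), (59.84064865112305, 54.119102478027344), 89.71672821044922) 188
```

Blue had been knocked ~5 cm aside; the fresh wrist reading gives its new place.

```bash
python3 -m crank '{"linear":[[-15.5,-46.7,0],[0,0,-50],[0,0,-45],[0,0,-32],[0,0,-9],[0,0,0],[0,0,0]],"rot":[[0,0,0],[0,0,0],[0,0,0],[0,0,0],[0,0,0],[0,0,0],[0,0,0]]}' 0.4 60
python3 -m crank '{"linear":[[0,0,0],[0,0,0],[0,0,0],[0,0,0],[0,0,20],[0,0,50],[0,0,52],[9,54,0],[9,54,0],[9,54,0],[9,54,0],[9,54,0]],"rot":[[0,0,0],[0,0,0],[0,0,0],[0,0,0],[0,0,0],[0,0,0],[0,0,0],[0,0,5],[0,0,5],[0,0,5],[0,0,5],[0,0,5]]}' 1 60
python3 -m crank '{"linear":[[9,54,0],[9,54,0],[9,54,0],[9,54,0],[10,54,0],[10,53,0],[10,53.5,0],[0,0,0],[0,0,0]],"rot":[[0,0,5],[0,0,5],[0,0,0],[0,0,0],[0,0,0],[0,0,0],[0,0,0],[0,0,0],[0,0,0]]}'
python3 - <<'E'
from h import *
print(tool())
c,P=cloud("top")
for k,v in find(c,P).items(): print(k,v and (v['c'],v['knob'],v['ang']))
E
```

```text
clock: 27.65
tcp_pos: [380.8, -363.4, 65.7]
tcp_rot: [0.726, 3.054, -0.003]
force: [0.8, -1.3, 0.0]
width: 51.1
clock: 29.15
tcp_pos: [424.3, -90.9, 185.4]
tcp_rot: [-0.046, -3.141, -0.0]
force: [0.8, 0.3, -2.6]
width: 18.7
clock: 30.28
tcp_pos: [490.1, 283.6, 184.8]
tcp_rot: [0.226, -3.132, 0.002]
force: [-0.3, -0.5, -2.6]
width: 18.7
(array([490.1, 283.6, 184.8]), np.float64(98.2), array([-0.001, -0.001, -1.   ]), 18.7, 30.27, array([-0.3, -0.5, -2.6]))
red (array([ 487.8, -310.5]), array([ 488. , -310.6,   98.3]), 28.9)
blue None
green None
amber None
white (array([480.4, 114.8]), None, 0.2)
yellow None
```

```bash
python3 -m crank '{"linear":[[0,0.5,-45],[0,0,-45],[0,0,-13],[0,0,-8],[0,0,-3.5],[0,0,0],[0,0,0],[0,0,0]],"rot":[[0,0,0],[0,0,0],[0,0,0],[0,0,0],[0,0,0],[0,0,0],[0,0,0],[0,0,0]]}' 1 60
python3 -m crank '{"linear":[[0,0,0],[0,0,0],[0,0,0],[0,0,0],[0,0,40],[0,0,50],[0,-50,40],[0,-54,0],[0,-54,0],[0,-54,0],[0,-54,0],[0,-54,0]],"rot":[[0,0,0],[0,0,0],[0,0,0],[0,0,0],[0,0,0],[0,0,0],[0,0,0],[0,0,-7],[0,0,-7],[0,0,-7],[0,0,-7],[0,0,-7]]}' 0.6 60
python3 -m crank '{"linear":[[-1,-54,0],[-1,-54,0],[0,-54,0],[0,-56,0],[0,-56,0],[0,0,0],[0,0,0]],"rot":[[0,0,-7],[0,0,-7],[0,0,-7],[0,0,-7],[0,0,-5.4],[0,0,0],[0,0,0]]}' 0.4
python3 - <<'E'
from h import *
print(tool())
c,P=cloud("wrist")
for k,v in find(c,P,((300,800),(-420,130))).items(): print(k,v)
c,P=cloud("top"); z=P[...,2]; m=(P[...,1]>247)&(P[...,1]<320)&(P[...,0]>440)&(P[...,0]<525)&(abs(z-64)<3); print("blue in box",cv2.minAreaRect(P[m][:,:2].astype(np.float32)),m.sum())
E
```

```text
clock: 31.32
tcp_pos: [491.0, 284.6, 71.8]
tcp_rot: [-0.225, 3.133, 0.001]
force: [0.2, -0.3, -2.2]
width: 18.9
clock: 32.83
tcp_pos: [490.4, -36.1, 200.4]
tcp_rot: [0.734, 3.054, 0.0]
force: [1.0, 0.6, 0.5]
width: 34.0
clock: 33.7
tcp_pos: [488.4, -308.1, 199.9]
tcp_rot: [-1.575, -2.717, -0.001]
force: [-0.1, 0.3, -0.3]
width: 51.2
(array([ 488.4, -308.1,  199.9]), np.float64(29.8), array([-0.   ,  0.001, -1.   ]), 51.2, 33.7, array([-0.1,  0.3, -0.3]))
red {'c': array([ 488.8, -310.1]), 'size': array([58.7, 58.1]), 'ang': 29.7, 'knob': array([ 488.5, -309.1,   97.9]), 'n': 4062}
blue None
green None
amber None
white None
yellow {'c': array([ 488.8, -310.1]), 'size': array([58.7, 58.1]), 'ang': 29.7, 'knob': array([ 488.4, -308.9,   97.9]), 'n': 4051}
blue in box ((488.7898254394531, 284.6370544433594), (69.6765365600586, 65.2398681640625), 83.488525390625) 219
```

```bash
python3 -m crank '{"linear":[[0,-2,-40],[0,0,-50],[0,0,-32],[0,0,-7],[0,0,0],[0,0,0]],"rot":[[0,0,0],[0,0,0],[0,0,0],[0,0,0],[0,0,0],[0,0,0]]}' 0.4 60
python3 -m crank '{"linear":[[0,0,0],[0,0,0],[0,0,0],[0,0,0],[0,0,20],[0,0,50],[0,0,50],[-6,53,0],[-6,53,0],[-6,53,0],[-6,53,0],[-6,53,0]],"rot":[[0,0,0],[0,0,0],[0,0,0],[0,0,0],[0,0,0],[0,0,0],[0,0,0],[0,0,7],[0,0,7],[0,0,7],[0,0,7],[0,0,7]]}' 1 60
python3 -m crank '{"linear":[[-6,53,0],[-6,53,0],[-5,53,0],[-5,53,0],[-5,54,0],[-4,54,0],[0,0,0],[0,0,0]],"rot":[[0,0,7],[0,0,7],[0,0,7],[0,0,7],[0,0,5.3],[0,0,0],[0,0,0],[0,0,0]]}'
python3 - <<'E'
from h import *
print(tool())
c,P=cloud("top"); cv2.imwrite("pics/t1.png",cv2.resize(c[130:330,130:450,::-1],None,fx=2,fy=2))
c,P=cloud("wrist"); cv2.imwrite("pics/w2.png",c[:,:,::-1])
E
```

```text
clock: 34.55
tcp_pos: [490.0, -311.0, 73.5]
tcp_rot: [1.573, 2.715, -0.001]
force: [-0.2, 0.5, 0.5]
width: 51.8
clock: 36.05
tcp_pos: [458.0, -43.7, 192.0]
tcp_rot: [0.679, 3.067, 0.0]
force: [0.6, -0.0, -3.2]
width: 19.0
clock: 37.05
tcp_pos: [427.3, 274.5, 191.5]
tcp_rot: [0.224, -3.133, 0.001]
force: [-0.9, 0.2, -3.3]
width: 18.5
(array([427.3, 274.5, 191.5]), np.float64(98.2), array([-0.   , -0.001, -1.   ]), 18.5, 37.05, array([-0.9,  0.2, -3.3]))
```

View pics/w2.png

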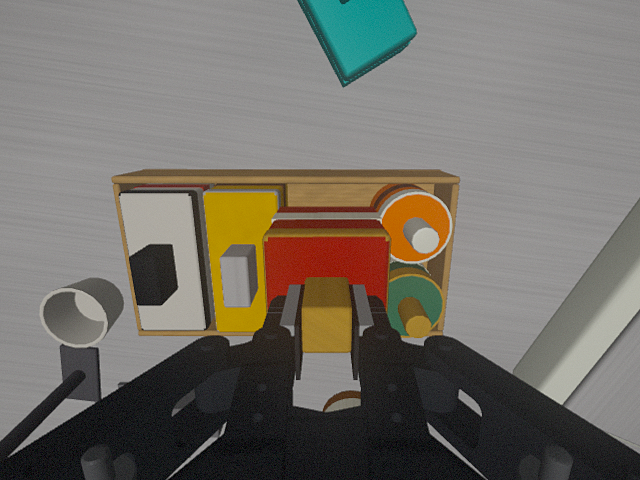

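Red tin hangs over its free slot (330,195); the other five are standing in the box. Lower and release, then go above the tag.

```bash
python3 -m crank '{"linear":[[0,0.5,-45],[0,0,-43],[0,0,-13],[0,0,-8],[0,0,-4],[0,0,0],[0,0,0],[0,0,0]],"rot":[[0,0,0],[0,0,0],[0,0,0],[0,0,0],[0,0,0],[0,0,0],[0,0,0],[0,0,0]]}' 1 60
python3 -m crank '{"linear":[[0,0,0],[0,0,0],[0,0,0],[0,0,0],[0,0,40],[0,0,50],[0,0,50],[0,0,50],[40,-24,30],[40,-24,0],[40,-24,0],[40,-24,0]],"rot":[[0,0,0],[0,0,0],[0,0,0],[0,0,0],[0,0,0],[0,0,0],[0,0,0],[0,0,0],[0,0,0],[0,0,0],[0,0,0],[0,0,-1.5]]}' 0.6 60
python3 -m crank '{"linear":[[40,-24,0],[43,-24,0],[0,0,0],[0,0,0]],"rot":[[0,0,0],[0,0,0],[0,0,0],[0,0,0]]}' 0.4
python3 - <<'E'
from h import *
print(tool())
c,P=cloud("wrist"); cv2.imwrite("pics/w3.png",c[:,:,::-1])
z=P[...,2]
def rect(m,lab):
    p=P[m]; print(lab,m.sum(),cv2.minAreaRect(p[:,:2].astype(np.float32)) if m.sum()>3 else '')
h=cv2.cvtColor(c,cv2.COLOR_RGB2HSV)
R=(P[...,0]>600)&(P[...,0]<740)&(P[...,1]>40)&(P[...,1]<220)
rect(R&(abs(z-203)<4)&(h[...,1]>120),"grip"); rect(R&(abs(z-35)<4),"holder"); rect(R&(abs(z-75)<5),"plate")
# rail
R=(P[...,0]>600)&(P[...,0]<700)&(P[...,1]>-350)&(P[...,1]<60); rect(R&(z>195)&(z<212),"rail")
c,P=cloud("top");z=P[...,2];cv2.imwrite("pics/t2.png",cv2.resize(c[130:330,130:450,::-1],None,fx=2,fy=2))
for k,(x,y) in dict(white=(477,147),yellow=(467.5,212),green=(482,349),amber=(418,341),blue=(490.5,284.5),red=(427.5,275.5)).items():
    m=(abs(P[...,0]-x)<14)&(abs(P[...,1]-y)<14)&(z>85)&(z<115); print(k,np.median(P[m],0).round(1), 'expect z',TOP[k]+38)
E
```

```text
clock: 38.15
tcp_pos: [428.0, 275.4, 78.8]
tcp_rot: [-0.222, 3.133, 0.001]
force: [0.1, 0.2, -3.2]
width: 19.1
clock: 39.65
tcp_pos: [588.9, 178.2, 298.3]
tcp_rot: [-0.18, 3.136, 0.0]
force: [0.7, -0.2, 0.3]
width: 34.1
clock: 40.15
tcp_pos: [670.4, 131.2, 297.7]
tcp_rot: [0.18, -3.135, -0.0]
force: [-0.8, 1.3, 0.3]
width: 50.9
(array([670.4, 131.2, 297.7]), np.float64(96.6), array([-0.001,  0.   , -1.   ]), 50.9, 40.15, array([-0.8,  1.3,  0.3]))
grip 739 ((670.9489135742188, 131.16494750976562), (19.669918060302734, 18.692420959472656), 6.608144283294678)
holder 1445 ((671.384521484375, 131.30140686035156), (36.72696304321289, 119.8876724243164), 6.591502666473389)
plate 241 ((659.3089599609375, 129.99087524414062), (29.341869354248047, 89.16815948486328), 6.676607608795166)
rail 3485 ((648.6885375976562, -27.947765350341797), (14.266829490661621, 127.60164642333984), 0.3125610053539276)
white [nan nan nan] expect z 96
yellow [nan nan nan] expect z 102
green [480.4 346.4 105.5] expect z 106
amber [415.4 339.3  98.9] expect z 100
blue [nan nan nan] expect z 96
red [nan nan nan] expect z 104
  return _methods._mean(a, axis=axis, dtype=dtype,
  ret = um.true_divide(
```

View pics/w3.png

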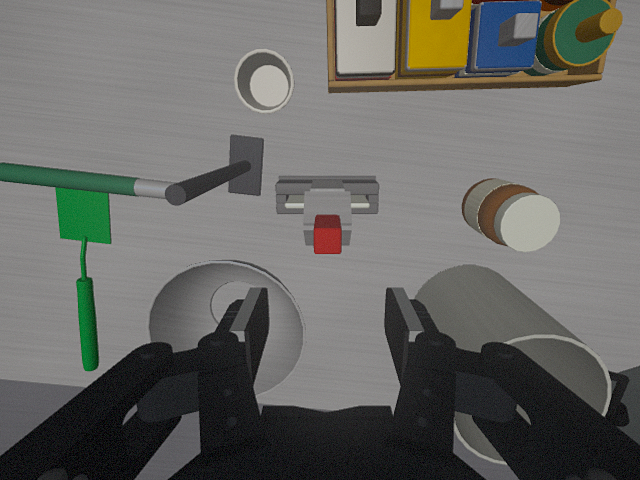

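View pics/t2.png

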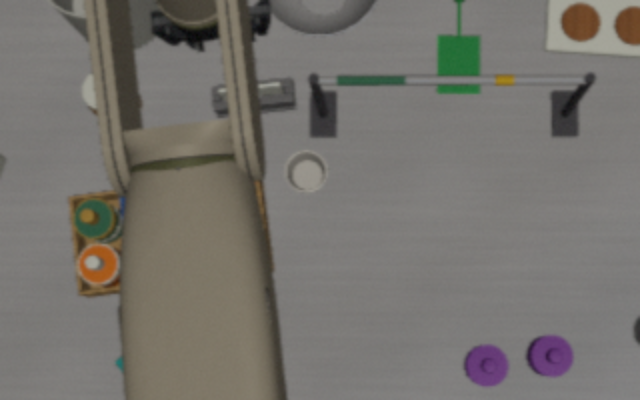

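Wrist view: red grip block (328,233), light strip at (328,190) on the robot side, so the tag's opening already faces +x. The green rail end is at (130,183), white/yellow/blue/green in the box at top. Check red with the scene camera, then grip.

```bash
python3 - <<'E'
from h import *
c,P=cloud("scene");z=P[...,2]
for k,(x,y) in dict(white=(477,147),yellow=(467.5,212),green=(482,349),amber=(418,341),blue=(490.5,284.5),red=(427.5,275.5)).items():
    m=(abs(P[...,0]-x)<14)&(abs(P[...,1]-y)<14)&(z>88)&(z<115); print(k,m.sum(),np.percentile(P[m][:,2],90).round(1) if m.any() else '', 'expect z',TOP[k]+38)
E
python3 -m crank '{"linear":[[0.5,0,-50],[0,0,-50],[0,0,-20],[0,0,-5.5],[0,0,0],[0,0,0]],"rot":[[0,0,0],[0,0,0],[0,0,0],[0,0,0],[0,0,0],[0,0,0]]}' 0.4 60
python3 -m crank '{"linear":[[0,0,0],[0,0,0],[0,0,0],[0,0,0],[0,0,0]],"rot":[[0,0,0],[0,0,0],[0,0,0],[0,0,0],[0,0,0]]}' 1 60
```

```text
white 144 98.9 expect z 96
yellow 158 104.6 expect z 102
green 137 108.1 expect z 106
amber 116 102.6 expect z 100
blue 132 98.6 expect z 96
red 146 107.0 expect z 104
clock: 41.05
tcp_pos: [672.5, 131.4, 175.5]
tcp_rot: [-0.181, 3.132, 0.0]
force: [-0.1, -0.1, 0.5]
width: 51.2
clock: 41.68
tcp_pos: [671.6, 131.4, 173.7]
tcp_rot: [-0.181, 3.135, 0.0]
force: [-0.5, 1.0, 5.7]
width: 19.2
```

All six read as standing on the box bottom (uniform +2–3 mm scene-camera bias). Lift the tag and bring it in front of the green section.

```bash
python3 -m crank '{"linear":[[0,0,10],[0,0,20],[0,0,35],[0,0,30],[-42,0,0],[-40,-50,0],[0,-50,0],[0,-50,0],[0,-26.5,0],[0,0,0],[0,0,0],[0,0,0]],"rot":[[0,0,0],[0,0,0],[0,0,0],[0,0,0],[0,0,0],[0,0,-3],[0,0,-3.3],[0,0,0],[0,0,0],[0,0,0],[0,0,0],[0,0,0]]}' 1 80
python3 - <<'E'
from h import *
print(tool())
c,P=cloud("scene"); cv2.imwrite("pics/s2.png",cv2.resize(c[150:390,130:430,::-1],None,fx=2.5,fy=2.5))
c,P=cloud("wrist"); cv2.imwrite("pics/w4.png",c[:,:,::-1]); z=P[...,2]
m=(P[...,0]>630)&(P[...,0]<700)&(z>190)&(z<215)&(P[...,1]<20)
p=P[m]; print("rail",m.sum(),cv2.minAreaRect(p[:,:2].astype(np.float32)),np.percentile(p[:,2],[5,50,95]))
E
```

```text
clock: 43.18
tcp_pos: [590.2, -43.1, 268.0]
tcp_rot: [-0.01, 3.141, 0.0]
force: [0.2, -0.7, -1.4]
width: 18.4
(array([590.2, -43.1, 268. ]), np.float64(90.4), array([ 0.,  0., -1.]), 18.4, 43.17, array([ 0.2, -0.7, -1.4]))
rail 5035 ((648.2793579101562, -123.04121398925781), (286.0293273925781, 14.369974136352539), 89.70611572265625) [199.5814883  204.95905228 207.03055281]
```

View pics/s2.png

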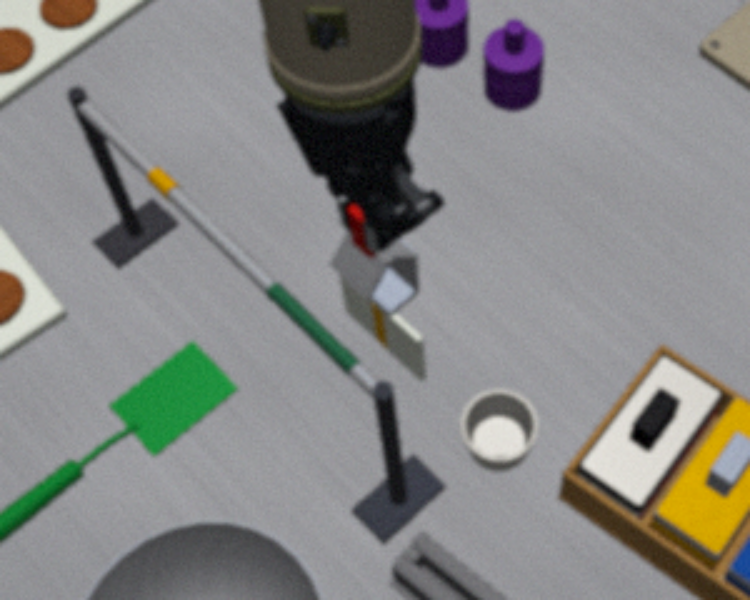

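Tag held upright at (370,290), opening toward the green section (310,330). Move in under the hook and lower.

```bash
python3 -m crank '{"linear":[[10,0,0],[18,0,0],[18,0,0],[12.5,0,0],[0,0,0],[0,0,0]],"rot":[[0,0,0],[0,0,0],[0,0,0],[0,0,0],[0,0,0],[0,0,0]]}' 1 80
python3 - <<'E'
from h import *
print(tool())
E
python3 -m crank '{"linear":[[0,0,-12],[0,0,-14],[0,0,-10],[0,0,-4],[0,0,0],[0,0,0]],"rot":[[0,0,0],[0,0,0],[0,0,0],[0,0,0],[0,0,0],[0,0,0]]}' 1 80
python3 - <<'E'
from h import *
print(tool())
E
```

```text
clock: 44.02
tcp_pos: [648.4, -44.0, 267.4]
tcp_rot: [0.009, -3.141, -0.0]
force: [-0.6, 0.9, -1.9]
width: 18.7
(array([648.4, -44. , 267.4]), np.float64(90.3), array([-0.001,  0.   , -1.   ]), 18.7, 44.02, array([-0.6,  0.9, -1.9]))
clock: 44.78
tcp_pos: [648.9, -44.2, 228.3]
tcp_rot: [-0.008, 3.141, -0.0]
force: [-0.4, -0.6, -2.3]
width: 18.6
(array([648.9, -44.2, 228.3]), np.float64(90.3), array([ 0.001, -0.   , -1.   ]), 18.6, 44.77, array([-0.4, -0.6, -2.3]))
```

```bash
python3 -m crank '{"linear":[[0,0,-2],[0,0,-1],[0,0,-1],[0,0,0],[0,0,0]],"rot":[[0,0,0],[0,0,0],[0,0,0],[0,0,0],[0,0,0]]}' 1 80
python3 - <<'E'
from h import *
print(tool())
E
```

```text
clock: 45.4
tcp_pos: [648.6, -44.2, 224.7]
tcp_rot: [-0.008, 3.141, -0.0]
force: [-3.6, -0.4, 5.7]
width: 18.5
(array([648.6, -44.2, 224.7]), np.float64(90.3), array([ 0.001, -0.   , -1.   ]), 18.5, 45.4, array([-3.6, -0.4,  5.7]))
```

Seated (force rose to +6 N). Slide along the rail.

```bash
python3 -m crank '{"linear":[[-0.5,-5,0],[0,-12,0],[0,-15,0],[0,-15,0],[0,-15,0],[0,-15,0],[0,-13,0],[0,0,0]],"rot":[[0,0,0],[0,0,0],[0,0,0],[0,0,0],[0,0,0],[0,0,0],[0,0,0],[0,0,0]]}' 1 80
python3 - <<'E'
from h import *
print(tool())
c,P=cloud("wrist"); cv2.imwrite("pics/w5.png",c[:,:,::-1]); z=P[...,2]; h=cv2.cvtColor(c,cv2.COLOR_RGB2HSV)
m=(abs(P[...,0]-648)<15)&(z>190)&(z<215)&(h[...,0]>15)&(h[...,0]<35)&(h[...,1]>120); p=P[m]; print(m.sum(), p[:,:2].min(0) if m.any() else '',p[:,:2].max(0) if m.any() else '')
c,P=cloud("top");z=P[...,2]; h=cv2.cvtColor(c,cv2.COLOR_RGB2HSV)
m=(abs(P[...,0]-648)<15)&(z>190)&(z<215)&(h[...,0]>15)&(h[...,0]<35)&(h[...,1]>120); p=P[m]; print("top",m.sum(), p[:,:2].min(0) if m.any() else '',p[:,:2].max(0) if m.any() else '')
E
```

```text
clock: 46.4
tcp_pos: [648.5, -135.2, 224.7]
tcp_rot: [-0.007, 3.14, -0.002]
force: [-1.4, -2.1, 5.0]
width: 18.6
(array([ 648.5, -135.2,  224.7]), np.float64(90.2), array([ 0.002, -0.001, -1.   ]), 18.6, 46.4, array([-1.4, -2.1,  5. ]))
1322 [ 641.05820084 -234.81891994] [ 655.42932057 -208.72197736]
top 36 [ 639.95882785 -231.29199947] [ 650.8487421  -212.33865186]
```

```bash
python3 -m crank '{"linear":[[0,-5,0],[0,-12,0],[0,-15,0],[0,-15,0],[0,-15,0],[0,-15,0],[0,-10,0],[0,0,0],[0,0,0]],"rot":[[0,0,0],[0,0,0],[0,0,0],[0,0,0],[0,0,0],[0,0,0],[0,0,0],[0,0,0],[0,0,0]]}' 1 80
python3 - <<'E'
from h import *
print(tool())
c,P=cloud("scene"); cv2.imwrite("pics/s3.png",cv2.resize(c[120:330,100:380,::-1],None,fx=2.7,fy=2.7))
c,P=cloud("wrist"); cv2.imwrite("pics/w6.png",c[:,:,::-1])
z=P[...,2]; h=cv2.cvtColor(c,cv2.COLOR_RGB2HSV)
m=(abs(P[...,0]-648)<15)&(z>190)&(z<215)&(h[...,0]>15)&(h[...,0]<35)&(h[...,1]>120); p=P[m]; print(m.sum(), p[:,:2].min(0) if m.any() else '',p[:,:2].max(0) if m.any() else '')
E
```

```text
clock: 47.62
tcp_pos: [648.6, -221.2, 224.7]
tcp_rot: [-0.008, 3.14, -0.001]
force: [-1.9, -0.2, 5.6]
width: 18.9
(array([ 648.6, -221.2,  224.7]), np.float64(90.3), array([ 0.001, -0.001, -1.   ]), 18.9, 47.62, array([-1.9, -0.2,  5.6]))
0
```

View pics/s3.png

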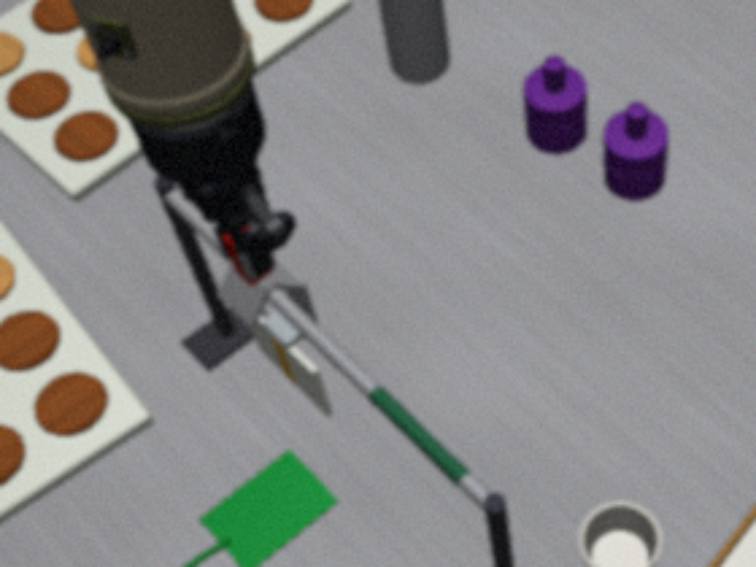

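Tag hangs on the rail over the yellow mark (hook at ~(270,295), mark covered). Release gently, rise and back off.

```bash
python3 -m crank '{"linear":[[0,0,0],[0,0,0],[0,0,0],[0,0,0],[0,0,0],[0,0,10],[0,0,30],[0,0,50],[-50,20,20],[-55,20,0],[-55,20,0],[-55,20,0]],"rot":[[0,0,0],[0,0,0],[0,0,0],[0,0,0],[0,0,0],[0,0,0],[0,0,0],[0,0,0],[0,0,0],[0,0,0],[0,0,0],[0,0,0]]}' 0.5 60
python3 -m crank '{"linear":[[0,0,0],[0,0,0],[0,0,0],[0,0,0]],"rot":[[0,0,0],[0,0,0],[0,0,0],[0,0,0]]}'
python3 - <<'E'
from h import *
print(tool())
c,P=cloud("scene"); cv2.imwrite("pics/s4.png",c[:,:,::-1])
for n in ("scene","top"):
    c,P=cloud(n); z=P[...,2];h=cv2.cvtColor(c,cv2.COLOR_RGB2HSV)
    R=(abs(P[...,0]-648)<40)&(abs(P[...,1]+220)<60)
    m=R&(z>244)&(z<262)&(h[...,1]>110); print(n,"grip",m.sum(),cv2.minAreaRect(P[m][:,:2].astype(np.float32)) if m.any() else '',np.median(P[m],0))
    m=R&(z>118)&(z<130)&(h[...,1]<60); print("plate top",m.sum(),np.percentile(P[m][:,1],[2,98]) if m.any() else '')
    for k,(x,y) in dict(white=(477,147),yellow=(467.5,212),green=(482,349),amber=(418,341),blue=(490.5,284.5),red=(427.5,275.5)).items():
        m=(abs(P[...,0]-x)<14)&(abs(P[...,1]-y)<14)&(z>88)&(z<115); print(k,np.percentile(P[m][:,2],90).round(1) if m.any() else '', TOP[k]+38)
E
```

```text
clock: 49.22
tcp_pos: [431.5, -140.6, 334.7]
tcp_rot: [-0.008, 3.14, -0.001]
force: [-0.0, 0.4, 2.0]
width: 42.9
clock: 49.72
tcp_pos: [433.8, -141.5, 333.5]
tcp_rot: [0.008, -3.141, -0.0]
force: [0.3, 0.1, 0.5]
width: 42.6
(array([ 433.8, -141.5,  333.5]), np.float64(90.3), array([-0.001,  0.   , -1.   ]), 42.6, 49.73, array([0.3, 0.1, 0.5]))
scene grip 131 ((649.3386840820312, -219.185546875), (20.744218826293945, 19.093812942504883), 89.08336639404297) [ 649.62594017 -217.18306253  254.32218441]
plate top 84 [-241.23711343 -176.22460198]
white 98.6 96
yellow 104.6 102
green 108.8 106
amber 102.5 100
blue 98.2 96
red 106.1 104
top grip 63 ((647.0289306640625, -221.49566650390625), (19.786474227905273, 19.072174072265625), 4.508502960205078) [ 645.54242156 -220.19444477  255.15676838]
plate top 44 [-264.64545831 -176.67463252]
white 100.8 96
yellow 105.6 102
green 107.6 106
amber 104.6 100
blue 100.6 96
red 108.5 104
```

View pics/s4.png

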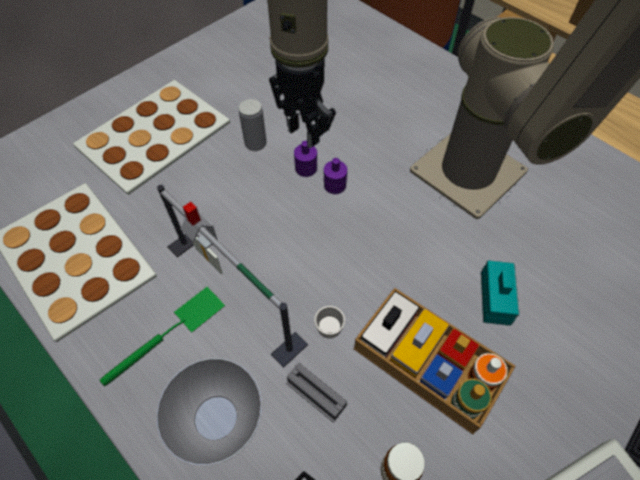

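All six canisters are upright in the box (390–500, 290–430). The tag hangs at the mark (195,230). Ramekin (329,321), jar (405,465) and shaker (252,125) haven't moved. Handing in.

```bash
python3 -c "
from workcell import robot
print(robot.hand_in())"
```

```text
the job is handed in; nothing more can be done
None
```

I packed all six canisters upright in the box, then hooked the order tag over the green end of the rail and slid it to the yellow mark. The job was handed in at about 50 s of the 210 s allowed. The blue tin was knocked about 5 cm aside part-way through; I found its new position with the wrist camera before picking it.

**Canisters:** after the tag was released, every knob top read within 1.6–4.8 mm above its expected height in both cameras. That fits all six standing on the box bottom, with the cameras reading slightly high.

**Tag:** it hangs with the middle of its grip within 2 mm of the mark. The two cameras disagree on direction: the scene camera puts it about 1.6 mm to the +y side, the top camera about 1.3 mm to the -y side.

**Bystanders:** the jam jar, white cup and sugar shaker looked unmoved in the final picture, but I did not measure them. The gripper was empty and clear of everything at hand-in.

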